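# Uncap a lacquer tin and park its cap in the cap holder

### The job

On the tackle bench, lift the loose flat-topped cap off its tin, which stands in a close row in the wooden rack, and stand the cap mouth down on the cork mat and let go of it. Then take it again the other way, across its narrow width, and set it mouth down, fully home, in the pocket of the dark wooden cap holder, and let go. Do not let the cap drop, leave the uncapped tin standing in its bay, and do not shift the other things on the bench.

Things in the scene. Friction and masses are not known exactly. Their poses are not given: they have to be found in the camera images.
- cap_center (a point): The cap: black plastic oblong box, open below, flat top, 62 mm long (x) by 40 mm wide (y) by 70 mm tall (z up), 60 g; point at its centre, 35 mm above its rim. Loose on its tin, over a neck 45 mm tall with 2.5 mm slack: lift straight up over 45 mm to clear. In the rack, neighbours stand 8 mm from its broad sides, so grasp its two narrow ends (62 mm, along x).
- tin: The cap's tin: aluminium oblong canister, loose, 62 mm (x) by 40 mm (y), body 110 mm tall, then a steel neck 51 by 29 mm up to 155 mm; about 450 g. Origin at the centre of its underside, z up. The cap's rim rests on its shoulder at 110 mm. It stands in any one of the rack's three bays, its x parallel to the rack's x.
- rack: Fixed low wooden rack, 96 mm (x) by 156 mm (y), floor 10 mm thick, lips to 36 mm; three bays in a row along its y at 48 mm pitch, 2 mm slack round each tin. Origin at the centre of its underside. It stands left or right of the mat.
- mat_center (a point): Centre of the upper face of the fixed square cork mat, 160 by 160 mm, 3 mm thick (upper face 3 mm above the bench).
- pocket (a point): Centre of the cap holder's pocket floor, 12 mm above the bench; x along the pocket's 69 mm length, y across its 46 mm width, z up. A seated cap has its centre 35 mm above this point and its x along this x (either way round). Here only a grasp across the cap's 40 mm width has room.
- holder: Fixed dark wooden cap holder, 141 mm (x) by 66 mm (y), on the other side of the mat from the rack. At each end of the pocket stands a cheek 30 mm thick, 50 mm wide, its top 72 mm above the bench, with a small sloped lead-in; along the pocket's sides are lips 6 mm thick, only 8 mm high. Origin at the centre of its underside.
- spout_tin_a: Bystander: neighbour tin, aluminium oblong, 62 by 40 mm, body 172 mm tall with a small round black stopper to 184 mm, loose in a rack bay. Origin at the centre of its underside.
- spout_tin_b: Bystander: the other neighbour tin, the same.
- spool: Bystander: line spool, 68 mm across, 32 mm high, lying flat. Origin at its underside.
- pliers: Bystander: pliers lying along their x, about 180 mm long, 12 mm high. Origin near the middle, underside.
- lure: Bystander: fish-shaped lure, 125 mm long along x, 25 mm high. Origin at its underside.
- screwdriver: Bystander: screwdriver lying on the bench along its x. Origin at its underside.
- jar: Bystander: amber glass jar, 66 mm across, 75 mm high. Origin at its underside.
- flask: Bystander: steel vacuum flask, 84 mm across, 200 mm high. Origin at its underside.
Mind the look-alikes: they are no part of the job. What is shaped like the holder but blue or yellow is not meant.

How it is judged:
On the way, in this order (a step that is already met when the one before it is completed fails the run):
1. the cap is lifted clear of the tin's neck (z of cap_center in the frame of tin above 0.185 m).
2. the cap stands mouth down on the cork mat, released and at rest (x of cap_center in the frame of mat_center between -0.08 and 0.08 m and y of cap_center in the frame of mat_center between -0.08 and 0.08 m and z of cap_center in the frame of mat_center between 0.03 and 0.039 m and angle between cap_center's own z axis and vertical below 0.1 rad and contact force between cap and the fingers below 0.05 N and linear speed of cap below 0.02 m/s), for 0.2 s.
At the end, for the whole second after the job is handed in: The cap stands mouth down in the pocket, centre within 6 mm of the pocket's centre along and across and 30 to 39 mm above its floor, upright within 0.1 rad, aligned within 0.15 rad, released and at rest; its tin stands upright within 0.1 rad in its bay, within 15 mm of its start (x of cap_center in the frame of pocket between -0.006 and 0.006 m and y of cap_center in the frame of pocket between -0.006 and 0.006 m and z of cap_center in the frame of pocket between 0.03 and 0.039 m and angle between each of cap_center, tin's own z axis and vertical below 0.1 rad and angle between the x axis of cap_center and the x axis of pocket, either way round below 0.15 rad and contact force between cap and the fingers below 0.05 N and linear speed of cap below 0.02 m/s and distance of tin from where it was at the start of the episode below 0.015 m); the robot touches nothing.
It fails at once if the cap is dropped (moving faster than 0.6 m/s while not held) (contact force between cap and the fingers below 0.05 N and linear speed of cap above 0.6 m/s).
It fails at once if the tin is pulled from its bay or tipped (moved over 20 mm or tilted over 0.25 rad) (distance of tin from where it was at the start of the episode above 0.02 m or angle between tin's own z axis and vertical above 0.25 rad).
It fails at once if another thing on the bench is shifted by more than 30 mm (distance of any of spout_tin_a, spout_tin_b, spool, pliers, lure, screwdriver, jar, flask from where it was at the start of the episode above 0.03 m).
It also fails if it takes over 70 s, if anything falls off the work surface, if the arm or the gripper's body presses on something with over 40 N, if the wrist force passes 120 N, or if a joint passes its speed limit or range.

### The arm

A 6-joint arm with a two-finger parallel gripper is mounted at the origin on the work surface. World frame = base frame: x ahead of the robot, y to its left, z up, the work surface at z = 0. Lengths are in m, angles in rad, forces in N, time in s.
With the tool pointing down it reaches from about 0.3 to 0.875 m from the base axis. Payload 6.4 kg.
Tool frame: the origin (TCP) lies at the very end of the fingers, on their centre line; the grasp point (between the pads) lies robot.grip_point_offset behind it (robot.grip_point_offset is the distance from the TCP to the grasp point, in m); z points along the fingers, y is the line along which they close (so a half turn about z gives the same grasp; the last joint's range is limited). The gripper opens to 85 mm and grips with 20 to 120 N. Pads are 22 mm wide; open, the fingers measure 114 mm over their backs; the gripper's body (76 mm by 85 mm) begins 54 mm behind the grasp point. The pads swing forward as they close: fully open they stand 13 mm farther back than shut.
Start: joints at [1.054, 0.181, 1.607, -0, 1.354, -0.206], TCP at [0.176, 0.547, 0.231] pointing down, gripper open.
Joint ranges: [-2.99, 2.99], [-0.89, 2.07], [0.3, 2.58], [-1.14, 4.28], [0, 2.63], [-3.12, 3.12]. Speed limits (rad/s): [2.57, 2.57, 3.01, 3.14, 3.14, 3.14].

### API

Orientations are given as a unit quaternion [x, y, z, w].
In Python, from cell import robot gives the robot as it stands.
- The arm moves only by the shell command python3 -m handwheel 'ROWS' [FORCE]. ROWS is JSON, a list of rows, each a list of 7 numbers: the shift along the tool's x, y, z in mm, then the turn, a rotation vector about the tool's x, y, z in rad, then the finger opening in mm, from 0 to 85.4. In form: [[tx, ty, tz, ax, ay, az, grip], ...]. A call has exactly 5 rows; each row is the pose to reach, as a shift and turn from the pose commanded when the call began, along the tool's axes at that moment; what a row does not reach only later rows make up. A row lasts 1/12 s, in which the tool goes at most 41.7 mm and 7.16 degrees, less where a joint would pass 70% of its speed; a pose out of reach is approached as far as the arm can. A call with a gripper value outside its range is refused whole. The fingers move at their own pace and stop on an object; FORCE is the grip in N (left out, the last holds). Time passes only in rows, so rows that repeat a pose let the fingers close, or fill a call up. It gives the time, the measured TCP pose, the force, the opening and the grip force at its end, in the units of the state.
- robot.read_state(): the state, without advancing time (a new reading comes with each control period).
- robot.camera(name): name is "scene" or "top" or "wrist"; returns a dict with "image" (420x560x3 uint8, red, green, blue), "K" (3x3 intrinsics, pixels), "D" ([k1, k2, p1, p2, k3] as OpenCV has them; the pictures are not rectified), "world_to_cam" (4x4, takes a point from world to camera coordinates). Camera axes: x right, y up, looking along -z (the intrinsics and any distortion apply to the point x, -y, -z); pixel columns grow to the right and rows downward; lengths in m; the calibration is good to about 2 mm. A picture is of the moment at which its call begins. There is no depth.
- robot.sign_off(): hands the job in; it is judged then, once.
The state is a dict: "time": time; "joint_positions": joint angles; "qd": joint speeds; "joint_efforts": joint torques, N m; "eef_pos": TCP position; "eef_rot": TCP orientation; "force": force on the tool from outside, world axes, zero at the start; "torque": the same for the moment, N m; "finger_gap": finger opening in m; "finger_force": force on a finger pad.
Only numpy, scipy, OpenCV 4.12 (cv2) and the standard library are available. Lean on these libraries where they do the work, as an engineer would, in place of code of your own. Each camera call takes 0.05 s, during which the arm holds its last target. There are 200 camera calls.

## Working session

There is one attempt and no reset: what is moved stays moved. The work goes in short steps, Python scripts to look and compute and a shell command to move; the robot and the scene stay as the last step left them, time stands still between calls to the robot, and variables do not carry over. Pictures are saved under pics/ and viewed, at most 10 in all, crops included, and the job is handed in when it is done.

```bash
mkdir -p pics; ls
cat > h.py <<'E'
import numpy as np, cv2
from cell import robot
from scipy.spatial.transform import Rotation as R
def ray(c,uv):
    p=cv2.undistortPoints(np.array([[uv]],float),c['K'],np.array(c['D'],float))[0,0]
    T=np.linalg.inv(np.array(c['world_to_cam'])); d=T[:3,:3]@[p[0],-p[1],-1]
    return T[:3,3],d
def onz(c,uv,z):
    o,d=ray(c,uv); return (o+d*(z-o[2])/d[2])
def proj(c,P):
    q=np.array(c['world_to_cam'])@np.append(P,1)
    return cv2.projectPoints(np.array([[q[0],-q[1],-q[2]]]),np.zeros(3),np.zeros(3),np.array(c['K'],float),np.array(c['D'],float))[0][0,0]
E
python3 - <<'E'
from h import *
import pickle
for n in ("scene","top"):
    c=robot.camera(n); pickle.dump(c,open(n+'.pkl','wb'))
    cv2.imwrite(f'pics/{n}.png',cv2.resize(c['image'][:,:,::-1],(800,600)))
    T=np.linalg.inv(np.array(c['world_to_cam']));print(n,T[:3,3],-T[:3,2])
s=robot.read_state();print(s['eef_pos'],s['eef_rot'],robot.grip_point_offset)
E
```

```text
pics
scene [ 1.27375932 -0.55241959  0.97595687] [-0.59351782  0.4296168  -0.680563  ]
top [ 0.23200365 -0.01577701  1.48688634] [ 0.20517665  0.01632785 -0.97858875]
[0.17559007 0.5470123  0.23043905] [ 1.54777354e-01  9.87949041e-01 -7.64370280e-04 -2.82289424e-04] 0.0187
```

View pics/scene.png

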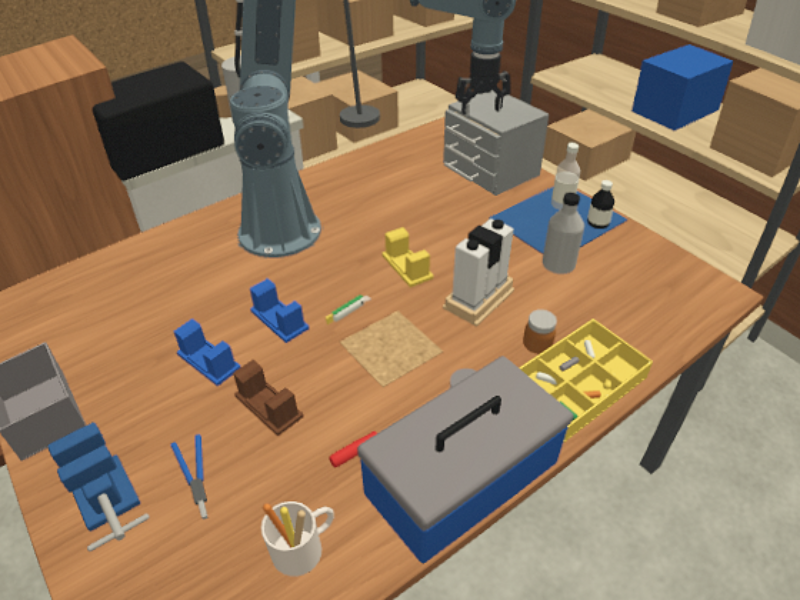

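View pics/top.png

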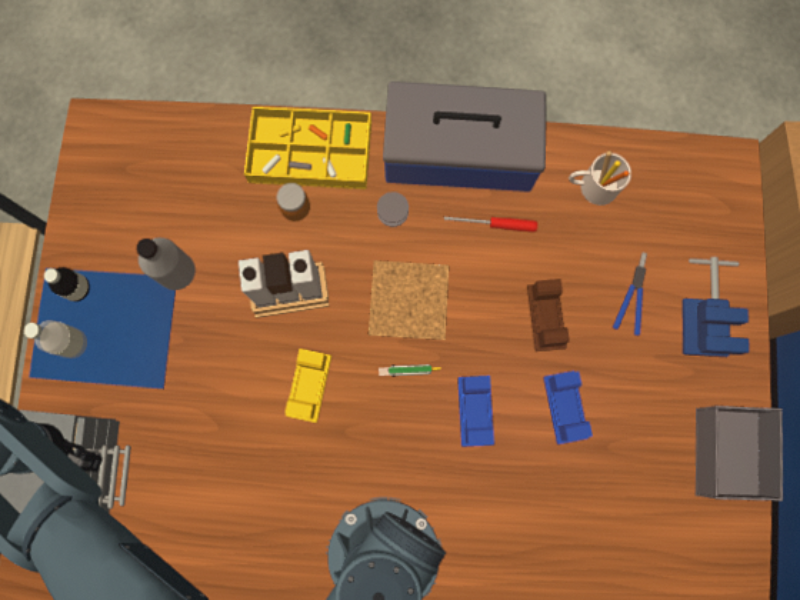

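Scene: the black cap is in the rack's middle bay, top view (277,272), with stoppered tins either side and the cork mat at (409,300). There are four holder-shaped things in the top view: dark brown (548,315), blue (476,410), blue (567,407) and yellow (307,384). Only the brown one fits "dark wooden", and it is on the other side of the mat from the rack. I'll confirm it and the cap in one crop.

Run:
```python
from h import *
import pickle
c=pickle.load(open('top.pkl','rb')); im=c['image'][:,:,::-1]
a=im[165:230,160:235]; b=im[190:250,360:405]
A=cv2.resize(a,None,fx=6,fy=6,interpolation=cv2.INTER_CUBIC);B=cv2.resize(b,None,fx=6,fy=6,interpolation=cv2.INTER_CUBIC)
o=np.zeros((400,740,3),np.uint8);o[:A.shape[0],:A.shape[1]]=A;o[:B.shape[0],460:460+B.shape[1]]=B
cv2.imwrite('pics/crop.png',o)
```

```text
(no output)
```

View pics/crop.png

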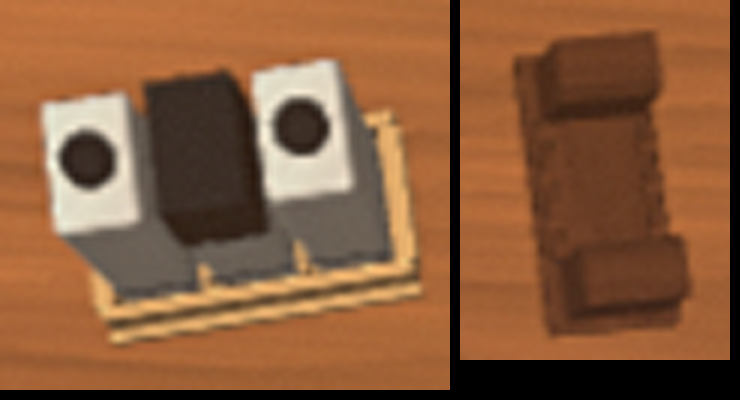

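Crop: the cap is a black flat-topped box between the two stoppered tins, and the brown holder has two cheeks and a pocket between them. Both are confirmed.

Run:
```python
from h import *
import pickle
c=pickle.load(open('top.pkl','rb')); im=c['image']
hsv=cv2.cvtColor(im,cv2.COLOR_RGB2HSV)
def show(n,uv,z):
    P=np.array([onz(c,p,z)[:2] for p in uv]); m=P.mean(0)
    e=np.roll(P,-1,0)-P; L=np.linalg.norm(e,axis=1)
    print(n,m.round(4),'edges mm',(L*1e3).round(1),'yaw',np.degrees(np.arctan2(e[:,1],e[:,0])).round(1))
m=((hsv[...,1]<40)&(hsv[...,2]>185)).astype(np.uint8); k=np.zeros_like(m);k[165:215,160:235]=1;m&=k
m=cv2.morphologyEx(m,cv2.MORPH_CLOSE,np.ones((3,3)))
for q in cv2.findContours(m,0,2)[0]:
    if cv2.contourArea(q)>60: show('tin',cv2.boxPoints(cv2.minAreaRect(q)),.182)
C=lambda l,ox,oy,sx:[((x-sx)/6+ox-.4,(y)/6+oy-.4) for x,y in l]
show('cap',C([(147,85),(232,70),(250,203),(164,213)],160,165,0),.19)
show('chkU',C([(553,40),(655,32),(660,98),(556,106)],360,190,460),.072)
show('chkL',C([(577,250),(682,238),(687,298),(580,308)],360,190,460),.072)
show('mat',[(x*.7,y*.7) for x,y in [(373,262),(448,264),(447,339),(368,336)]],.003)
s=pickle.load(open('scene.pkl','rb'))
P=onz(c,C([(199,143)],160,165,0)[0],.19);print('cap in scene(800)',proj(s,P)/.7)
```

```text
tin [0.5141 0.2831] edges mm [34.1 59.8 33.8 59.9] yaw [ -82.8 -170.4   97.4    9.9]
tin [0.5365 0.1896] edges mm [36.6 57.8 36.3 57.8] yaw [ -79.  -167.8  101.    12.5]
cap [0.5252 0.2332] edges mm [38.4 61.3 38.3 59. ] yaw [ -76.1 -166.8  100.5   13.4]
chkU [ 0.5501 -0.2979] edges mm [50.  32.5 50.7 32.4] yaw [ -81.7 -174.6   98.1    4. ]
chkL [ 0.4518 -0.3125] edges mm [51.  28.8 51.7 27.7] yaw [ -80.  -174.    98.8    4.6]
mat [ 0.5195 -0.0187] edges mm [159.1 160.2 164.1 158.5] yaw [ -87.8 -177.8   91.5    0.4]
cap in scene(800) [483.70764428 232.51896662]
```

```bash
cat > go.py <<'E'
# usage: go.py x y z yawdeg(tool y) -> shift mm & rotvec in current tool axes
from h import *
import sys
def delta(x,y,z,yaw):
    s=robot.read_state(); Rc=R.from_quat(s['eef_rot']).as_matrix()
    ty=np.array([np.cos(yaw),np.sin(yaw),0]); tz=np.array([0,0,-1.]); Rt=np.c_[np.cross(ty,tz),ty,tz]
    print('shift',(Rc.T@(np.array([x,y,z])-s['eef_pos'])*1e3).round(1),'rot',R.from_matrix(Rc.T@Rt).as_rotvec().round(4),
     'yaw',np.degrees(np.arctan2(Rc[1,1],Rc[0,1])).round(2),'pos',np.round(s['eef_pos'],4),'q',np.round(s['joint_positions'],2),'t',round(s['time'],2),'gap',round(s['finger_gap'],4),s['finger_force'],np.round(s['force'],1))
if __name__=='__main__': a=list(map(float,sys.argv[1:])); delta(*a[:3],np.radians(a[3]))
E
python3 go.py 0.5253 0.2347 0.275 13.5
```

```text
shift [-428.5 -190.5  -44.4] rot [-1.6000e-03  5.0000e-04  1.0244e+00] yaw 72.19 pos [0.1756 0.547  0.2304] q [ 1.05  0.18  1.61 -0.    1.35 -0.21] t 0.1 gap 0.0853 0.0 [ 0.3 -0.5  0.4]
```

```bash
python3 -m handwheel '[[-20,-8,-30,0,0,0.1,85],[-55,-24,-44,0,0,0.2,85],[-92,-40,-44,0,0,0.3,85],[-129,-57,-44,0,0,0.4,85],[-166,-73,-44,0,0,0.5,85]]' 25; python3 go.py 0.5253 0.2347 0.275 13.5
```

```text
time: 0.52
eef_pos: [0.3123, 0.4259, 0.2754]
eef_rot: [0.396, 0.918, 0.0, 0.0]
force: [1.1, 0.3, 0.5]
finger_gap: 0.0853
finger_force: 0.0
shift [-285.2   23.8    0.4] rot [ 3.000e-04 -0.000e+00  5.205e-01] yaw 43.32 pos [0.3123 0.4259 0.2754] q [ 0.71  0.04  1.67 -0.    1.43 -0.04] t 0.52 gap 0.0853 0.0 [1.1 0.3 0.5]
```

```bash
python3 -m handwheel '[[-37,3,0,0,0,0.11,85],[-75,6,0,0,0,0.22,85],[-113,9,0,0,0,0.33,85],[-151,12,0,0,0,0.44,85],[-188,15,0,0,0,0.52,85]]'; python3 go.py 0.5253 0.2347 0.275 13.5
```

```text
time: 0.93
eef_pos: [0.4529, 0.2996, 0.275]
eef_rot: [0.62, 0.785, -0.0, -0.0]
force: [0.4, -0.1, -0.3]
finger_gap: 0.0851
finger_force: 0.0
shift [-79.9  55.4  -0. ] rot [-0.0005  0.0001 -0.0014] yaw 13.42 pos [0.4529 0.2996 0.275 ] q [0.37 0.07 1.64 0.   1.43 0.13] t 0.93 gap 0.0851 0.0 [ 0.4 -0.1 -0.3]
```

```bash
python3 -m handwheel '[[-28,19,0,0,0,0,85],[-56,39,0,0,0,0,85],[-80,55.4,0,0,0,0,85],[-80,55.4,0,0,0,0,85],[-80,55.4,0,0,0,0,85]]'
python3 - <<'E'
from h import *
import pickle
c=robot.camera('wrist');pickle.dump(c,open('w.pkl','wb'))
s=robot.read_state();print(np.round(s['eef_pos'],4))
T=np.linalg.inv(np.array(c['world_to_cam']));print(T.round(3))
cv2.imwrite('pics/w1.png',c['image'][:,:,::-1])
E
```

```text
time: 1.35
eef_pos: [0.5253, 0.2354, 0.2745]
eef_rot: [0.619, 0.786, -0.001, -0.001]
force: [-0.5, 0.2, 0.5]
finger_gap: 0.085
finger_force: 0.0
[0.5245 0.2364 0.2746]
[[ 0.972 -0.227 -0.061  0.511]
 [ 0.235  0.937  0.26   0.302]
 [-0.002 -0.267  0.964  0.419]
 [ 0.     0.     0.     1.   ]]
```

View pics/w1.png

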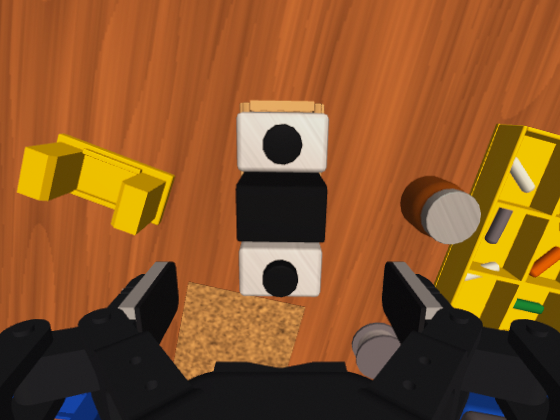

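Wrist view: cap at (282,207) between the neighbours at (282,142) and (280,270), square to the image. I'll refine from the neighbour tops and the cap outline.

Run:
```python
from h import *
import pickle
c=pickle.load(open('w.pkl','rb')); hsv=cv2.cvtColor(c['image'],cv2.COLOR_RGB2HSV)
m=((hsv[...,1]<60)&(hsv[...,2]>150)).astype(np.uint8);k=np.zeros_like(m);k[95:305,225:340]=1;m=cv2.morphologyEx(m&k,cv2.MORPH_CLOSE,np.ones((5,5)))
def show(n,uv,z):
    P=np.array([onz(c,p,z)[:2] for p in uv]); m=P.mean(0); e=np.roll(P,-1,0)-P
    print(n,m.round(4),(np.linalg.norm(e,axis=1)*1e3).round(1),np.degrees(np.arctan2(e[:,1],e[:,0])).round(1))
for q in cv2.findContours(m,0,2)[0]:
    if cv2.contourArea(q)>900: show('tin',cv2.boxPoints(cv2.minAreaRect(q)),.182)
b=((hsv[...,2]<45)).astype(np.uint8);k[:]=0;k[173:243,225:340]=1;b&=k
for r in (180,188,196,204,212,225,235):
    x=np.where(b[r])[0]; A=onz(c,(x.min(),r),.19);B=onz(c,(x.max()+1,r),.19);print(r,x.min(),x.max(),((A+B)/2)[:2].round(4),np.linalg.norm(A-B).round(4),np.round(np.degrees(np.arctan2(*(B-A)[1::-1])),1))
print(c['image'][200:244:3,280].sum(1))
```

```text
tin [0.537  0.1915] [59.7 42.3 62.5 42.4] [  13.7  -74.5 -166.3  101.8]
tin [0.5165 0.2832] [59.9 38.5 62.5 38.6] [  13.6  -74.4 -166.4  101.8]
180 240 322 [0.5217 0.2591] 0.0555 13.6
188 237 326 [0.5233 0.2538] 0.0606 13.6
196 237 326 [0.5246 0.2484] 0.0609 13.6
204 237 325 [0.5256 0.2429] 0.0606 13.6
212 237 325 [0.527  0.2374] 0.061 13.6
225 237 324 [0.5289 0.2282] 0.061 13.7
235 237 324 [0.5306 0.2211] 0.0615 13.7
[ 63  58  61  61  60  63  63  61  63  63  63  59  57  61 345]
```

```bash
python3 go.py 0.527 0.236 0.14 13.6
```

```text
shift [ -1.1   2.5 134.6] rot [-0.0016 -0.0005  0.0013] yaw 13.68 pos [0.5245 0.2364 0.2746] q [ 0.22  0.15  1.56  0.    1.44 -0.02] t 1.4 gap 0.0849 0.0 [-1.2 -0.3  0.1]
```

```bash
python3 -m handwheel '[[-2,0,15,0,0,0,85],[-2,0,40,0,0,0,85],[-2,0,65,0,0,0,85],[-2,0,85,0,0,0,85],[-2,0,95,0,0,0,85]]';python3 go.py 0.527 0.236 0.14 13.6
```

```text
time: 1.82
eef_pos: [0.5223, 0.2357, 0.1772]
eef_rot: [0.617, 0.787, -0.002, -0.002]
force: [-0.9, 0.3, -0.7]
finger_gap: 0.0852
finger_force: 0.0
shift [-0.8  4.8 37.2] rot [-0.0048 -0.0004  0.0046] yaw 13.86 pos [0.5223 0.2357 0.1772] q [ 0.22  0.23  1.66  0.    1.25 -0.03] t 1.82 gap 0.0852 0.0 [-0.9  0.3 -0.7]
```

```bash
python3 -m handwheel '[[-1,4,10,0,0,0,85],[-1,4,22,0,0,0,85],[-1,4,32,0,0,0,85],[-1,4,37,0,0,0,85],[-1,4,37,0,0,0,85]]';python3 go.py 0.527 0.236 0.14 13.6
python3 -m handwheel '[[0,0,0,0,0,0,72],[0,0,0,0,0,0,66],[0,0,0,0,0,0,62],[0,0,0,0,0,0,55],[0,0,0,0,0,0,50]]' 25;python3 go.py 0.527 0.236 0.14 13.6
```

```text
time: 2.23
eef_pos: [0.5287, 0.2347, 0.1421]
eef_rot: [0.617, 0.787, -0.001, -0.001]
force: [-0.5, -0.6, -0.2]
finger_gap: 0.0852
finger_force: 0.0
shift [ 1.7 -1.3  2.1] rot [-0.0019 -0.0001  0.0027] yaw 13.75 pos [0.5287 0.2347 0.1421] q [ 0.21  0.28  1.67  0.    1.19 -0.03] t 2.23 gap 0.0852 0.0 [-0.5 -0.6 -0.2]
time: 2.65
eef_pos: [0.5296, 0.2348, 0.1443]
eef_rot: [0.617, 0.787, 0.0, 0.0]
force: [-2.8, -0.8, 6.5]
finger_gap: 0.0621
finger_force: 27.4
shift [ 1.8 -2.3  4.3] rot [0.0008 0.0001 0.0026] yaw 13.75 pos [0.5296 0.2348 0.1443] q [ 0.21  0.28  1.67 -0.    1.19 -0.03] t 2.65 gap 0.0621 27.440062495297752 [-2.8 -0.8  6.5]
```

```bash
python3 -m handwheel '[[0,0,-3,0,0,0,50],[0,0,-8,0,0,0,50],[0,0,-14,0,0,0,50],[0,0,-20,0,0,0,50],[0,0,-26,0,0,0,50]]' 30;python3 go.py 0.527 0.236 0.25 13.6
```

```text
time: 3.07
eef_pos: [0.5294, 0.2348, 0.17]
eef_rot: [0.617, 0.787, 0.0, 0.0]
force: [-0.3, 0.7, -0.5]
finger_gap: 0.0613
finger_force: 32.8
shift [  1.8  -2.1 -80. ] rot [0.0002 0.     0.0026] yaw 13.75 pos [0.5294 0.2348 0.17  ] q [ 0.21  0.25  1.65 -0.    1.24 -0.03] t 3.07 gap 0.0613 32.777180070988834 [-0.3  0.7 -0.5]
```

```bash
python3 -m handwheel '[[0,0,-8,0,0,0,50],[0,0,-20,0,0,0,50],[0,0,-35,0,0,0,50],[0,0,-55,0,0,0,50],[0,0,-80,0,0,0,50]]';python3 go.py 0.52 -0.0187 0.265 8.4
python3 - <<'E'
from h import *
c=robot.camera('scene');cv2.imwrite('pics/s2.png',cv2.resize(c['image'][100:300,240:440,::-1],(600,600)))
E
```

```text
time: 3.48
eef_pos: [0.5289, 0.2347, 0.2501]
eef_rot: [0.617, 0.787, -0.0, -0.0]
force: [-0.2, 0.6, -0.5]
finger_gap: 0.0616
finger_force: 32.8
shift [-244.   -68.9  -14.9] rot [-0.0011  0.      0.0934] yaw 13.75 pos [0.5289 0.2347 0.2501] q [ 0.21  0.17  1.58  0.    1.39 -0.03] t 3.48 gap 0.0616 32.76944632641971 [-0.2  0.6 -0.5]
```

View pics/s2.png

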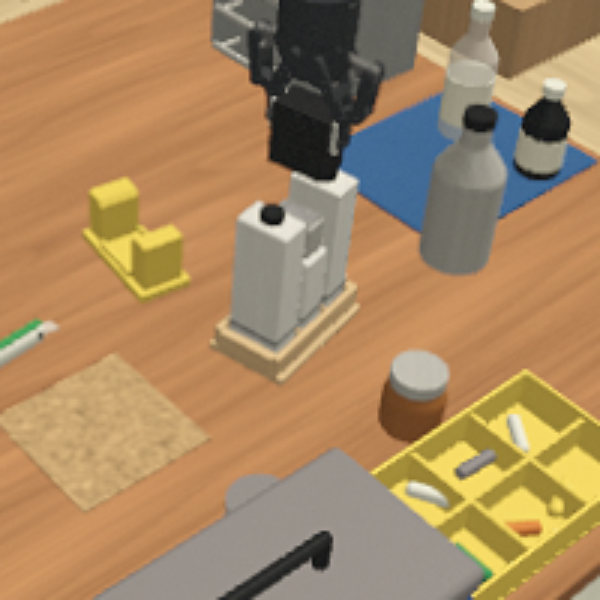

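The cap is in the gripper at (305,140) and the neck of its tin is bare. Moving on to the mat.

```bash
python3 -m handwheel '[[-15,-4,-15,0,0,0,50],[-49,-14,-15,0,0,0.02,50],[-85,-24,-15,0,0,0.04,50],[-122,-34,-15,0,0,0.06,50],[-159,-45,-15,0,0,0.0934,50]]'
python3 go.py 0.52 -0.0187 0.05 8.4
```

```text
time: 3.95
eef_pos: [0.5237, 0.0683, 0.2656]
eef_rot: [0.653, 0.757, 0.001, 0.001]
force: [0.5, -1.0, -1.6]
finger_gap: 0.0617
finger_force: 32.9
shift [-85.4 -17.  215.6] rot [0.0025 0.0007 0.0002] yaw 8.41 pos [0.5237 0.0683 0.2656] q [-0.1   0.05  1.69 -0.    1.41 -0.24] t 3.95 gap 0.0617 32.90622290689498 [ 0.5 -1.  -1.6]
```

```bash
python3 -m handwheel '[[-35,-7,15,0,0,0,50],[-65,-13,45,0,0,0,50],[-82,-16,80,0,0,0,50],[-85,-17,115,0,0,0,50],[-85,-17,150,0,0,0,50]]'
python3 -m handwheel '[[0,0,20,0,0,0,50],[0,0,35,0,0,0,50],[0,0,45,0,0,0,50],[0,0,52,0,0,0,50],[0,0,58,0,0,0,50]]'
python3 go.py 0.52 -0.0187 0.0275 8.4
```

```text
time: 4.37
eef_pos: [0.52, -0.0191, 0.1144]
eef_rot: [0.654, 0.756, 0.001, 0.002]
force: [-0.5, 0.1, -0.5]
finger_gap: 0.0616
finger_force: 32.9
time: 4.78
eef_pos: [0.5199, -0.0171, 0.0566]
eef_rot: [0.653, 0.757, 0.0, 0.001]
force: [-0.5, 0.2, -0.4]
finger_gap: 0.0618
finger_force: 32.9
shift [-1.6 -0.1 29.1] rot [0.0014 0.0006 0.0001] yaw 8.4 pos [ 0.5199 -0.0171  0.0566] q [-0.26  0.29  1.87  0.    0.98 -0.41] t 4.78 gap 0.0618 32.91124331764877 [-0.5  0.2 -0.4]
```

```bash
python3 -m handwheel '[[0,0,10,0,0,0,50],[0,0,18,0,0,0,50],[0,0,23,0,0,0,50],[0,0,26,0,0,0,50],[0,0,27,0,0,0,50]]'
python3 -m handwheel '[[0,0,0.5,0,0,0,50],[0,0,1,0,0,0,50],[0,0,1.5,0,0,0,50],[0,0,2,0,0,0,50],[0,0,2.5,0,0,0,50]]'
python3 go.py 0.52 -0.0187 0.0275 8.4
```

```text
time: 5.2
eef_pos: [0.5188, -0.0168, 0.0288]
eef_rot: [0.653, 0.757, -0.0, -0.0]
force: [-0.4, 0.4, -0.0]
finger_gap: 0.0617
finger_force: 32.9
time: 5.62
eef_pos: [0.5193, -0.017, 0.0273]
eef_rot: [0.653, 0.757, 0.0, 0.0]
force: [-3.5, 0.3, 8.3]
finger_gap: 0.0616
finger_force: 33.8
shift [-1.7  0.4 -0.2] rot [0.0005 0.0003 0.0001] yaw 8.4 pos [ 0.5193 -0.017   0.0273] q [-0.26  0.35  1.88 -0.    0.92 -0.41] t 5.62 gap 0.0616 33.777142725884914 [-3.5  0.3  8.3]
```

```bash
python3 -m handwheel '[[0,0,-1,0,0,0,61],[0,0,-1,0,0,0,64],[0,0,-1,0,0,0,70],[0,0,-1,0,0,0,80],[0,0,-1,0,0,0,85]]'
python3 -m handwheel '[[0,0,0,0,0,0,85],[0,0,-5,0,0,0,85],[0,0,-20,0,0,0,85],[0,0,-50,0,0,0,85],[0,0,-85,0,0,0,85]]'
python3 go.py 0.52 -0.0187 0.15 -81.6
python3 - <<'E'
from h import *
import pickle
c=robot.camera('wrist');pickle.dump(c,open('w.pkl','wb'));cv2.imwrite('pics/w2.png',c['image'][:,:,::-1])
E
```

```text
time: 6.03
eef_pos: [0.519, -0.017, 0.0278]
eef_rot: [0.653, 0.757, -0.0, 0.0]
force: [0.1, 0.2, 0.5]
finger_gap: 0.0851
finger_force: 0.0
time: 6.45
eef_pos: [0.5171, -0.0165, 0.1121]
eef_rot: [0.653, 0.757, -0.001, -0.002]
force: [0.8, -0.8, 0.0]
finger_gap: 0.0851
finger_force: 0.0
shift [ -2.5   2.3 -37.9] rot [-0.0051  0.002   1.5706] yaw 8.39 pos [ 0.5171 -0.0165  0.1121] q [-0.26  0.2   1.85  0.    1.1  -0.41] t 6.45 gap 0.0851 0.0 [ 0.8 -0.8  0. ]
```

View pics/w2.png

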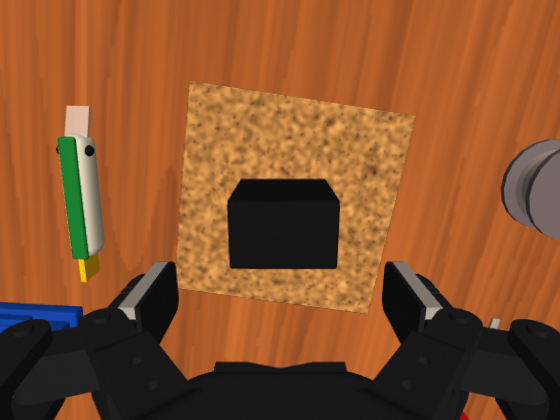

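The cap stands upright on the mat; the near edge of its top runs (229,268)–(338,268). Now the exact centre for the cross grasp.

```bash
python3 - <<'E'
from h import *
import pickle
c=pickle.load(open('w.pkl','rb')); im=c['image']
g=im[172:280,200:360].max(2); m=(g<60).astype(np.uint8)
r=cv2.boundingRect(cv2.findContours(m,0,2)[0][0]);
q=max(cv2.findContours(m,0,2)[0],key=cv2.contourArea)[:,0]+[200,172]
P=cv2.approxPolyDP(q,4,True)[:,0];print(P.tolist())
print(im[176:275:4,282].sum(1))
for uv in [(229.5,203),(339.5,203),(230,268.5),(338,268.5)]:print(uv,onz(c,uv,.073).round(4))
T=np.linalg.inv(np.array(c['world_to_cam']));print(T[:3,3])
E
python3 go.py 0.519 -0.017 0.15 -81.6
```

```text
[[240, 181], [228, 200], [231, 267], [336, 266], [339, 205], [325, 180]]
[387  44  43  40  47  49  49  64  62  64  66  64  66  64  66  61  62  62
  61  63  62  64  64 102 410]
(229.5, 203) [ 0.4879 -0.0007  0.073 ]
(339.5, 203) [0.5473 0.0081 0.073 ]
(230, 268.5) [ 0.4924 -0.0395  0.073 ]
(338, 268.5) [ 0.5539 -0.0303  0.073 ]
[0.5089396  0.05060824 0.25654432]
shift [  1.1  -3.2 -29.5] rot [ 0.0084 -0.0034  1.5712] yaw 8.42 pos [ 0.5225 -0.0176  0.1205] q [-0.26  0.19  1.84  0.    1.1  -0.41] t 6.5 gap 0.0851 0.0 [5.1 0.2 5.4]
```

```bash
python3 -m handwheel '[[0,0,-10,0,0,0.1,85],[0,0,-15,0,0,0.22,85],[0,0,-15,0,0,0.34,85],[0,0,-15,0,0,0.46,85],[0,0,-15,0,0,0.58,85]]'
python3 -m handwheel '[[0,0,0,0,0,0.12,85],[0,0,0,0,0,0.24,85],[0,0,0,0,0,0.36,85],[0,0,0,0,0,0.48,85],[0,0,0,0,0,0.60,85]]'
python3 -m handwheel '[[0,0,0,0,0,0.12,85],[0,0,0,0,0,0.24,85],[0,0,0,0,0,0.35,85],[0,0,0,0,0,0.39,85],[0,0,0,0,0,0.39,85]]'
python3 go.py 0.5198 -0.0165 0.034 -81.6
```

```text
time: 6.92
eef_pos: [0.5193, -0.017, 0.1284]
eef_rot: [0.844, 0.536, 0.0, 0.0]
force: [0.1, 0.2, 0.2]
finger_gap: 0.0851
finger_force: 0.0
time: 7.33
eef_pos: [0.5192, -0.017, 0.1281]
eef_rot: [0.965, 0.263, 0.0, 0.0]
force: [0.2, 0.2, -0.2]
finger_gap: 0.0851
finger_force: 0.0
time: 7.75
eef_pos: [0.5192, -0.017, 0.128]
eef_rot: [0.997, 0.073, 0.0, 0.0]
force: [-0.4, -0.3, -0.2]
finger_gap: 0.0851
finger_force: 0.0
shift [ 0.6 -0.4 94. ] rot [ 0.0002 -0.0004 -0.0006] yaw -81.63 pos [ 0.5192 -0.017   0.128 ] q [-0.26  0.18  1.84  0.    1.13  1.16] t 7.75 gap 0.0851 0.0 [-0.4 -0.3 -0.2]
```

```bash
python3 -m handwheel '[[0.5,0,20,0,0,0,85],[0.5,0,45,0,0,0,85],[0.5,0,70,0,0,0,85],[0.5,0,88,0,0,0,85],[0.5,0,94,0,0,0,85]]'
python3 -m handwheel '[[0,0,0,0,0,0,70],[0,0,0,0,0,0,55],[0,0,0,0,0,0,45],[0,0,0,0,0,0,40],[0,0,0,0,0,0,30]]' 30
python3 -m handwheel '[[0,0,0,0,0,0,30],[0,0,0,0,0,0,30],[0,0,0,0,0,0,30],[0,0,0,0,0,0,30],[0,0,0,0,0,0,30]]' 30
python3 go.py 0.5198 -0.0165 0.034 -81.6
```

```text
time: 8.17
eef_pos: [0.5174, -0.0164, 0.0311]
eef_rot: [0.997, 0.074, -0.002, -0.001]
force: [-1.0, -0.4, -0.7]
finger_gap: 0.0851
finger_force: 0.0
time: 8.58
eef_pos: [0.5208, -0.0171, 0.0353]
eef_rot: [0.997, 0.074, 0.001, 0.0]
force: [-0.1, 1.2, 5.4]
finger_gap: 0.0398
finger_force: 30.4
time: 9.0
eef_pos: [0.5208, -0.0171, 0.0353]
eef_rot: [0.997, 0.074, 0.001, 0.0]
force: [-2.1, 0.5, 7.1]
finger_gap: 0.0399
finger_force: 30.7
shift [-0.9 -0.8  1.3] rot [ 0.0011 -0.0025  0.001 ] yaw -81.54 pos [ 0.5208 -0.0171  0.0353] q [-0.26  0.33  1.87 -0.    0.93  1.16] t 9.0 gap 0.0399 30.72493404150009 [-2.1  0.5  7.1]
```

```bash
python3 -m handwheel '[[0,0,-6,0,0,0,30],[0,0,-25,0,0,0,30],[0,0,-55,0,0,0,30],[0,0,-90,0,0,0,30],[0,0,-125,0,0,0,30]]'
python3 go.py 0.501 -0.3052 0.16 -81.6
```

```text
time: 9.42
eef_pos: [0.5187, -0.0166, 0.16]
eef_rot: [0.997, 0.074, -0.001, -0.0]
force: [1.3, -1.1, -1.2]
finger_gap: 0.0397
finger_force: 30.4
shift [-5.990e+01  2.828e+02 -1.000e-01] rot [-0.0006  0.0015  0.0009] yaw -81.55 pos [ 0.5187 -0.0166  0.16  ] q [-0.26  0.13  1.81 -0.    1.2   1.16] t 9.42 gap 0.0397 30.407247841358185 [ 1.3 -1.1 -1.2]
```

```bash
python3 -m handwheel '[[-5,20,0,0,0,0,30],[-12,57,0,0,0,0,30],[-20,95,0,0,0,0,30],[-28,133,0,0,0,0,30],[-36,170,0,0,0,0,30]]'
python3 -m handwheel '[[-8,36,0,0,0,0,30],[-15,72,0,0,0,0,30],[-20,98,0,0,0,0,30],[-24,112,0,0,0,0,30],[-24,112,0,0,0,0,30]]'
python3 go.py 0.501 -0.3052 0.16 -81.6
python3 - <<'E'
from h import *
import pickle
c=robot.camera('wrist');pickle.dump(c,open('w.pkl','wb'));d=robot.camera('top');pickle.dump(d,open('t2.pkl','wb'))
o=np.zeros((420,790,3),np.uint8);o[:, :560]=c['image'][:,:,::-1];t=cv2.resize(d['image'][165:285,345:405,::-1],None,fx=3.5,fy=3.5);o[:t.shape[0],570:570+t.shape[1]]=t
cv2.imwrite('pics/w3.png',o)
E
```

```text
time: 9.83
eef_pos: [0.5086, -0.1919, 0.1595]
eef_rot: [0.997, 0.074, 0.0, 0.0]
force: [1.0, 0.1, -0.8]
finger_gap: 0.0397
finger_force: 30.5
time: 10.25
eef_pos: [0.501, -0.3075, 0.159]
eef_rot: [0.997, 0.072, 0.0, 0.0]
force: [-0.7, -0.4, -0.4]
finger_gap: 0.0398
finger_force: 30.5
shift [ 0.4 -2.2 -1. ] rot [ 0.0009 -0.     -0.0025] yaw -81.74 pos [ 0.501  -0.3075  0.159 ] q [-0.75  0.28  1.64 -0.    1.22  0.67] t 10.25 gap 0.0398 30.531621426343918 [-0.7 -0.4 -0.4]
```

View pics/w3.png

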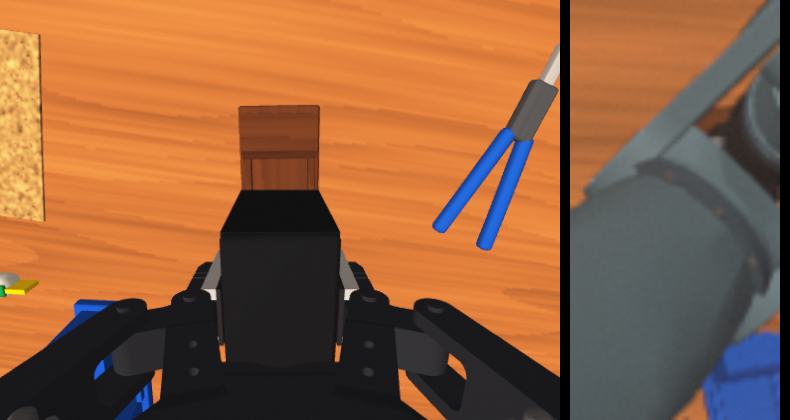

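Wrist view: the held cap's face (221–339, 191–234) with the holder's +x cheek behind it (239–319, 106–150), nearly in line. One enlarged crop for the edges.

Run:
```python
from h import *
import pickle
c=pickle.load(open('w.pkl','rb'))
a=c['image'][95:245,210:350,::-1].astype(float); a=np.clip(255*(a/255)**.5,0,255).astype(np.uint8)
cv2.imwrite('pics/w4.png',cv2.resize(a,None,fx=4,fy=4,interpolation=cv2.INTER_CUBIC))
```

```text
(no output)
```

View pics/w4.png

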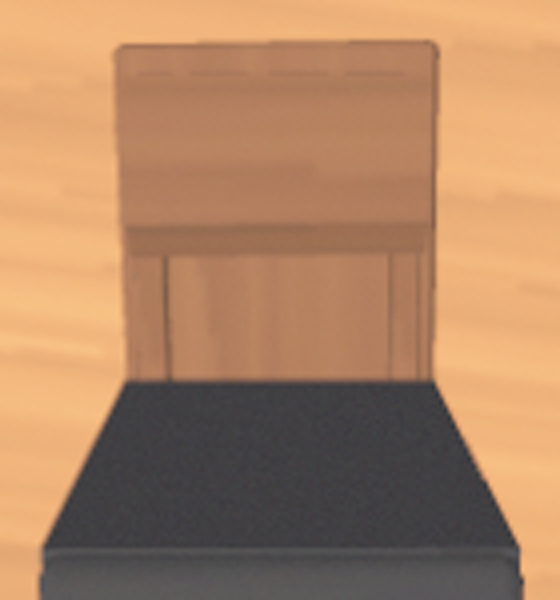

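Run:
```python
from h import *
import pickle
c=pickle.load(open('w.pkl','rb'))
yaw=np.radians(8.4);ex=np.array([np.cos(yaw),np.sin(yaw)]);ey=np.array([-ex[1],ex[0]]);o=np.array([.501,-.3052])
T=np.linalg.inv(np.array(c['world_to_cam']));cp=T[:2,3]-o;print('cam',(cp@ex).round(4),(cp@ey).round(4),T[2,3])
def f(n,u,v,z):
    P=onz(c,(210+(u-1.5)/4,95+(v-1.5)/4),z)[:2]-o; print(n,z,'x',(P@ex*1e3).round(1),'y',(P@ey*1e3).round(1))
for z in(.072,):
    f('backL',115,47,z);f('backR',437,42,z);f('75L',117,75,z);f('75R',436,72,z);f('frontL',122,228,z);f('frontR',433,224,z)
f('slopeL',125,254,.066);f('slopeR',430,249,.066)
for z in (.02,.012):
  f('lipL',165,258,z);f('lipL',170,380,z);f('lipR',390,255,z);f('lipR',390,380,z);f('lipR2',417,380,z)
z=.159-.0323
f('rimL',127,381,z);f('rimR',434,381,z);f('topL',45,549,z+.07);f('topR',519,549,z+.07)
s=robot.read_state();P=np.array(s['eef_pos'])[:2]-o;print('tcp',P@ex*1e3,P@ey*1e3,s['eef_pos'][2])
```

```text
cam 0.0683 -0.0021 0.30337350707152033
backL 0.072 x 71.7 y 24.4
backR 0.072 x 72.4 y -27.2
75L 0.072 x 67.3 y 24.2
75R 0.072 x 67.7 y -27.2
frontL 0.072 x 42.8 y 24.1
frontR 0.072 x 43.4 y -27.3
slopeL 0.066 x 37.7 y 24.4
slopeR 0.066 x 38.5 y -27.6
lipL 0.02 x 31.0 y 21.4
lipL 0.02 x 5.5 y 21.0
lipR 0.02 x 31.5 y -24.4
lipR 0.02 x 5.4 y -24.9
lipR2 0.02 x 5.4 y -30.5
lipL 0.012 x 29.9 y 22.1
lipL 0.012 x 3.8 y 21.6
lipR 0.012 x 30.5 y -25.0
lipR 0.012 x 3.7 y -25.5
lipR2 0.012 x 3.7 y -31.3
rimL 0.1267 x 29.1 y 17.9
rimR 0.1267 x 29.0 y -22.0
topL 0.1967 x 30.7 y 17.1
topR 0.1967 x 30.6 y -21.4
tcp 0.4734121022191369 1.2142552999528686 0.15859805997268397
```

Result: the holder sits about 4 mm further along +x than the cap and about 0.7° round; across the width they agree. I'll correct that, go down to just above the cheeks and check again.

```bash
python3 -m handwheel '[[1.5,0,8,0,0,-0.006,30],[3,0,18,0,0,-0.012,30],[4,0,28,0,0,-0.012,30],[4,0,36,0,0,-0.012,30],[4,0,40,0,0,-0.012,30]]'
python3 -m handwheel '[[0,0,0,0,0,0,30],[0,0,0,0,0,0,30],[0,0,0,0,0,0,30],[0,0,0,0,0,0,30],[0,0,0,0,0,0,30]]'
python3 go.py 0.501 -0.3052 0.16 -81.6
python3 - <<'E'
from h import *
import pickle
c=robot.camera('wrist');pickle.dump(c,open('w5.pkl','wb'))
a=c['image'][95:245,210:350,::-1].astype(float); a=np.clip(255*(a/255)**.5,0,255).astype(np.uint8)
cv2.imwrite('pics/w5.png',cv2.resize(a,None,fx=4,fy=4,interpolation=cv2.INTER_CUBIC))
E
```

```text
time: 10.77
eef_pos: [0.5049, -0.3024, 0.1165]
eef_rot: [0.997, 0.08, -0.001, -0.001]
force: [0.0, 0.6, -0.3]
finger_gap: 0.0399
finger_force: 30.5
time: 11.18
eef_pos: [0.5059, -0.3044, 0.1194]
eef_rot: [0.997, 0.08, 0.0, 0.0]
force: [0.5, 0.9, -0.8]
finger_gap: 0.0397
finger_force: 30.5
shift [ -4.9   0.1 -40.6] rot [ 0.0008 -0.0007  0.0126] yaw -80.88 pos [ 0.5059 -0.3044  0.1194] q [-0.74  0.33  1.66  0.    1.15  0.67] t 11.18 gap 0.0397 30.516387820243835 [ 0.5  0.9 -0.8]
```

View pics/w5.png

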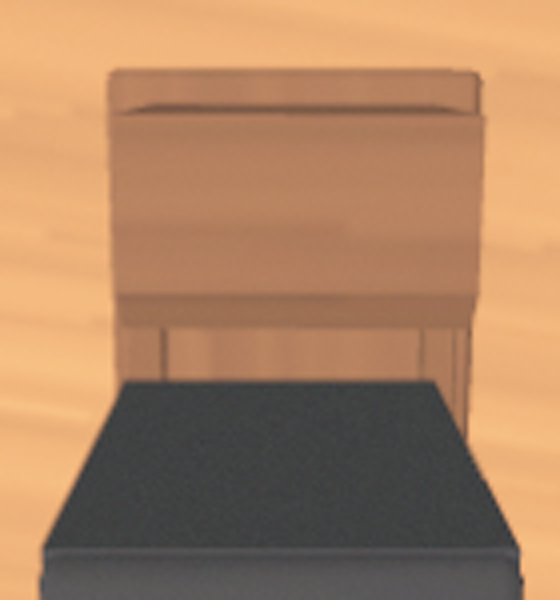

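Run:
```python
from h import *
import pickle
c=pickle.load(open('w5.pkl','rb'))
s=robot.read_state();o=np.array(s['eef_pos'])[:2];zt=s['eef_pos'][2]
yaw=np.radians(9.1);ex=np.array([np.cos(yaw),np.sin(yaw)]);ey=np.array([-ex[1],ex[0]])
def f(n,u,v,z):
    P=onz(c,(210+(u-1.5)/4,95+(v-1.5)/4),z)[:2]-o; print(n,round(z,3),'x',(P@ex*1e3).round(1),'y',(P@ey*1e3).round(1))
z=.072
f('backL',109,115,z);f('backR',484,115,z);f('frontL',113,297,z);f('frontR',479,295,z)
f('slopeL',117,327,.066);f('slopeR',473,325,.066)
for z in (.02,):f('lipL',163,340,z);f('lipR',422,340,z)
z=zt-.0323;f('rimL',127,381,z);f('rimR',434,381,z);f('topL',45,549,z+.07);f('topR',519,549,z+.07)
```

```text
backL 0.072 x 62.7 y 23.3
backR 0.072 x 62.7 y -27.1
frontL 0.072 x 38.0 y 23.5
frontR 0.072 x 38.4 y -27.4
slopeL 0.066 x 32.7 y 23.8
slopeR 0.066 x 33.1 y -27.5
lipL 0.02 x 22.0 y 21.1
lipR 0.02 x 22.1 y -25.0
rimL 0.087 x 29.4 y 20.2
rimR 0.087 x 29.5 y -19.8
topL 0.157 x 31.0 y 19.4
topR 0.157 x 31.0 y -19.2
```

Now settled: along the pocket it's in line to within about 0.3 mm; across, the holder is 2 mm towards −y (tool +y). I'll correct that and lower.

```bash
python3 -m handwheel '[[0,2,0,0,0,0,30],[0,2,4,0,0,0,30],[0,2,10,0,0,0,30],[0,2,16,0,0,0,30],[0,2,22,0,0,0,30]]'
python3 -m handwheel '[[0,0,6,0,0,0,30],[0,0,12,0,0,0,30],[0,0,18,0,0,0,30],[0,0,24,0,0,0,30],[0,0,28,0,0,0,30]]'
python3 go.py 0.5055 -0.3064 0.0443 -80.9
```

```text
time: 11.65
eef_pos: [0.5056, -0.3058, 0.0958]
eef_rot: [0.997, 0.08, -0.0, -0.0]
force: [0.6, 0.6, -0.2]
finger_gap: 0.0403
finger_force: 30.5
time: 12.07
eef_pos: [0.5056, -0.3058, 0.0678]
eef_rot: [0.997, 0.08, -0.0, -0.0]
force: [0.3, -0.7, -1.2]
finger_gap: 0.0396
finger_force: 30.5
shift [-0.2  0.6 23.5] rot [-0.0007  0.0006  0.0006] yaw -80.87 pos [ 0.5056 -0.3058  0.0678] q [-0.74  0.41  1.68 -0.    1.05  0.67] t 12.07 gap 0.0396 30.51708184182644 [ 0.3 -0.7 -1.2]
```

Rim at 36 mm, well between the cheeks, no contact. Continuing.

```bash
python3 -m handwheel '[[0,0.5,5,0,0,0,30],[0,0.5,10,0,0,0,30],[0,0.5,15,0,0,0,30],[0,0.5,19,0,0,0,30],[0,0.5,21,0,0,0,30]]'
python3 -m handwheel '[[0,0,1,0,0,0,30],[0,0,2,0,0,0,30],[0,0,3,0,0,0,30],[0,0,3.5,0,0,0,30],[0,0,3.5,0,0,0,30]]'
python3 go.py 0.5055 -0.3064 0.0443 -80.9
```

```text
time: 12.48
eef_pos: [0.5057, -0.3063, 0.047]
eef_rot: [0.997, 0.08, -0.0, -0.0]
force: [-0.4, 0.1, 0.3]
finger_gap: 0.0394
finger_force: 30.5
time: 12.9
eef_pos: [0.5061, -0.3066, 0.0445]
eef_rot: [0.997, 0.08, 0.0, 0.0]
force: [-0.3, -0.2, -1.5]
finger_gap: 0.0397
finger_force: 30.5
shift [-0.5 -0.3  0.2] rot [ 0.0003 -0.0002  0.0006] yaw -80.87 pos [ 0.5061 -0.3066  0.0445] q [-0.75  0.45  1.68 -0.    1.01  0.67] t 12.9 gap 0.0397 30.53928405046463 [-0.3 -0.2 -1.5]
```

```bash
python3 -m handwheel '[[0,0,0.5,0,0,0,30],[0,0,1,0,0,0,30],[0,0,1.5,0,0,0,30],[0,0,2,0,0,0,30],[0,0,2,0,0,0,30]]'
python3 go.py 0.5055 -0.3064 0.0443 -80.9
```

```text
time: 13.32
eef_pos: [0.5062, -0.3067, 0.0443]
eef_rot: [0.997, 0.08, -0.0, 0.0]
force: [-5.5, 4.4, 15.4]
finger_gap: 0.0398
finger_force: 32.3
shift [-0.6 -0.4  0. ] rot [0.0003 0.     0.0008] yaw -80.85 pos [ 0.5062 -0.3067  0.0443] q [-0.75  0.45  1.68 -0.    1.01  0.67] t 13.32 gap 0.0398 32.28087477385998 [-5.5  4.4 15.4]
```

```bash
python3 -m handwheel '[[0,0,-2,0,0,0,39],[0,0,-2,0,0,0,44],[0,0,-2,0,0,0,52],[0,0,-2,0,0,0,65],[0,0,-2,0,0,0,75]]'
python3 -m handwheel '[[0,0,0,0,0,0,80],[0,0,-10,0,0,0,80],[0,0,-35,0,0,0,80],[0,0,-70,0,0,0,80],[0,0,-105,0,0,0,80]]'
python3 -m handwheel '[[0,0,0,0,0,0,80],[-15,0,0,0,0,0,80],[-50,0,-10,0,0,0,80],[-85,0,-20,0,0,0,80],[-105,0,-30,0,0,0,80]]'
python3 -m handwheel '[[0,0,0,0,0,0,80],[0,0,0,0,0,0,80],[0,0,0,0,0,0,80],[0,0,0,0,0,0,80],[0,0,0,0,0,0,80]]'
python3 - <<'E'
from h import *
c=robot.camera('wrist');d=robot.camera('scene')
o=np.zeros((600,800,3),np.uint8)
a=cv2.resize(c['image'][:,:,::-1],(533,400));o[:400,:533]=a
b=cv2.resize(d['image'][100:320,140:270,::-1],(260,440));o[:440,538:798]=b
cv2.imwrite('pics/end.png',o)
E
```

```text
time: 13.73
eef_pos: [0.5058, -0.3064, 0.044]
eef_rot: [0.997, 0.08, -0.0, -0.0]
force: [0.2, 1.6, 0.5]
finger_gap: 0.0738
finger_force: 0.0
time: 14.15
eef_pos: [0.5053, -0.3059, 0.1501]
eef_rot: [0.997, 0.08, -0.001, -0.001]
force: [1.5, -0.3, 1.1]
finger_gap: 0.0801
finger_force: 0.0
time: 14.57
eef_pos: [0.3999, -0.3229, 0.1796]
eef_rot: [0.997, 0.08, -0.001, -0.0]
force: [0.1, -1.3, 1.5]
finger_gap: 0.0799
finger_force: 0.0
time: 14.98
eef_pos: [0.4029, -0.3227, 0.1788]
eef_rot: [0.997, 0.08, -0.0, -0.0]
force: [0.6, -0.1, -0.5]
finger_gap: 0.0799
finger_force: 0.0
```

View pics/end.png

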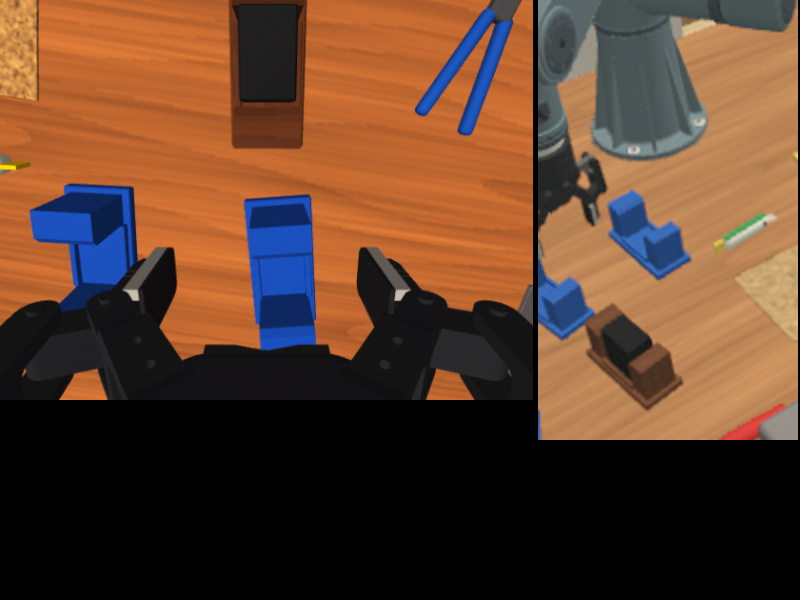

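The cap sits upright and square between the dark holder's cheeks: wrist view (267,52), scene crop (628,345). It stands just above the cheek tops and the gripper is clear, so I'm handing in.

```bash
python3 -c "
from cell import robot
print(robot.sign_off())"
```

```text
the job is handed in; nothing more can be done
None
```

I lifted the cap off its tin, stood it on the cork mat and let go, then regrasped it across its width and set it fully home, mouth down, in the dark holder's pocket; I handed the job in at about 15 s, and sign-off gave no verdict.

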